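Weigh the uncapped tube and drop it in the lever-lid reject bin

ROBOT

A 7-joint arm with a two-finger parallel gripper is mounted at the origin on the work surface. World frame = base frame: x ahead of the robot, y to its left, z up, the work surface at z = 0. Lengths are in m, angles in rad, forces in N, time in s.
With the tool pointing down it reaches from about 0.35 to 0.9 m from the base axis. Payload 8.1 kg.
Tool frame: the origin (TCP) lies at the very end of the fingers, on their centre line; the grasp point (between the pads) lies 19 mm behind it; z points along the fingers, y is the line along which they close (so a half turn about z gives the same grasp; the last joint's range is limited). The gripper opens to 92 mm and grips with 3 to 60 N. Pads are 19 mm wide; open, the fingers measure 130 mm over their backs; the gripper's body (75 mm by 190 mm) begins 47 mm behind the grasp point.
Start: joints at [1.154, 0.434, 0.025, 1.573, -0.012, 1.134, -0.075], TCP at [0.193, -0.595, 0.227] pointing down, gripper open.
Joint ranges: [-2.62, 2.62], [-0.44, 2.09], [-1.27, 1.32], [0.08, 2.57], [-1.32, 4.46], [0.12, 2], [-2.74, 2.74]. Speed limits (rad/s): [2.22, 2.22, 3.01, 3.01, 3.14, 3.14, 3.14].

INTERFACE

Orientations are given as a rotation vector (axis times angle).
In Python, from cell import arm gives the robot as it stands.
- The arm moves only by the tool drive_tool, never from a script. Its argument "targets" is a list of rows, each a list of 7 numbers: the turn, a rotation vector about the world's x, y, z in units of 5 degrees (1.0 is 5 degrees), then the shift along the world's x, y, z in units of 40 mm (1.0 is 40 mm), then the opening, from 0 (shut) to 1 (fully open). In form: [[wx, wy, wz, dx, dy, dz, fingers], ...]. A call has 1 to 5 rows; each row is the pose to reach, as a shift and turn from the pose commanded when the call began; what a row does not reach only later rows make up. A row lasts 1/10 s, in which the tool goes at most 50 mm and 8.59 degrees, less where a joint would pass 70% of its speed; a pose out of reach is approached as far as the arm can. A call with a gripper value outside its range is refused whole. The fingers move at their own pace and stop on an object; "force" is the grip in N (left out, the last holds). Time passes only in rows, so rows that repeat a pose let the fingers close. It gives the time, the measured TCP pose, the force, the opening and the grip force at its end, in the units of the state.
- arm.observe(): the state, without advancing time (a new reading comes with each control period).
- arm.get_image(name): name is "side" or "top" or "wrist"; returns a dict with "pixels" (480x640x3 uint8, red, green, blue), "intrinsics" (3x3 intrinsics, pixels), "rvec" (rotation vector, rad) and "tvec" (3), from world to camera coordinates, as OpenCV has them; the wrist camera has in their place "mount" (4x4, takes a point from camera to tool coordinates, whose origin is the TCP and whose axes are the flange's). Camera axes: x right, y down, z forward; pixel columns grow to the right and rows downward; lengths in m; the calibration is good to about 2 mm. A picture is of the moment at which its call begins: read the wrist's pose just before it. There is no depth.
- arm.sign_off(): hands the job in; it is judged then, once.
The state is a dict: "clock": time; "joints": joint angles; "dq": joint speeds; "joint_efforts": joint torques, N m; "position": TCP position; "ee_rot": TCP orientation; "force": force on the tool from outside, world axes, zero at the start; "ft_torque": the same for the moment, N m; "width": opening from 0.0 (shut) to 1.0 (fully open); "gripper_force": force on a finger pad.
Only numpy, scipy, OpenCV 4.12 (cv2) and the standard library are available. Lean on these libraries where they do the work, as an engineer would, in place of code of your own. Each camera call takes 0.05 s, during which the arm holds its last target. There are 200 camera calls.

TASK

One of the three metal tubes in the slanted white rack has lost its cap: lift it out by its upper end, lay it across the V-cradle of the bench scale and let go so that it is weighed. Then take it again by its middle, lay it level across the sloped shelf of the locked reject bin and let go, so that it lies against the closed lid; press the bin's side lever down and keep the lid raised until the tube has rolled in, then let the lever up so that the lid shuts fully. Leave the capped tubes and the other things on the bench where they are.

Things in the scene. Friction and masses are not known exactly. Their poses are not given: they have to be found in the camera images.
- tube: The uncapped aluminium tube: round, 140 mm long, 24 mm diameter, 50 g. Origin at mid length on its axis; +x runs to the closed foot, the open mouth (dark hole, no cap) is at -x. Starts in one of three rack channels at 35 deg to level, mouth up to the robot's right, foot down on a ledge to the left. Its upper 50 mm stick out past the rack's board, 30 mm free on each side; it lifts straight up out.
- capped_a: A capped tube in the rack: same barrel, with a knurled cap 30 mm in diameter and 28 mm long on its upper (-x) end, 156 mm overall. Origin at mid length of the 140 mm barrel. Stays in its place.
- capped_b: The other capped tube, the same as capped_a. Stays in its place.
- rack: Fixed slanted rack of white plastic, 170 x 190 mm, 100 mm high. Origin: centre of its underside; -x faces roughly the robot's right (rack yaw near 1.57). Three channels 60 mm apart along y, the middle at y = 0. A tube in it has its centre at rack x = 0, 88 mm up, its axis falling 35 deg towards rack +x. Channel ribs rise to 4 mm above the tube's axis (lower 90 mm only), the foot ledge to 6 mm above it.
- cradle (a point): Where the tube's centre lies when it rests on the fixed bench scale's cradle, 100 mm above the bench; the tube's axis goes along point y, z up; the scale's display faces the robot (-x). The cradle is two upright V-plates, 4 mm thick, 44 mm wide, open upwards at 90 deg, at y = +-26 mm: 48 mm free between them, 37 mm free below the tube's axis; the tube sticks out 42 mm beyond each.
- bin: Fixed locked reject bin of stainless steel, 240 mm deep (x), 172 mm wide (y), 175 mm high, cheeks to 190 mm. Origin: centre of its underside. The front (-x), with intake shelf and padlocked door, faces roughly the robot's right (bin yaw near 1.57). The lid covers the rear half, hinged at the rear. Inside it is hollow; a tube that has gone in lies on its floor, centre under 100 mm.
- intake (a point): Centre of the sloped intake shelf's top face, 140 mm up; axes as the bin's (x to the lid). The shelf falls 17 deg towards the lid, from 57 mm before to 57 mm behind this point, between cheeks 164 mm apart (along y) and about 30 mm high. The tube goes between them, axis along y; let go, it rolls down to the shut lid and rests with its centre about 44 mm on in +x, level with this point.
- lid_front (a point): Middle of the lid's front edge, 177 mm above the bench when shut; moves with the lid.
- bin_lid (a joint): Lid angle, rad: 0 shut, 0.72 with the lever fully down (2.4 x the lever angle). The tube rolls under it from about 0.35; it falls shut when the lever is let go.
- bin_lever (a joint): Lid-lift lever angle, rad: 0 up (rest), 0.30 fully down on its stop. Sprung: about 3.5 N on the pad at first, 6 N at the end; rises by itself when let go.
- lever_pad (a point): Centre of the top face of the lever's rubber pad, 50 mm (bin x) by 62 mm (bin y), in front of the bin at its -y side, 138 mm up at rest. Pressed, it sinks almost straight down by 60 mm, staying within 0.15 rad of level. The bin's front wall begins 65 mm behind it (bin +x); pivot 205 mm behind it.
- jar: Bystander: glass jar with a steel cap, 68 mm diameter, 110 mm high; origin at the centre of its underside.
- bowl: Bystander: white bowl, 120 mm diameter, 42 mm high; origin at the centre of its underside.
- grinder: Bystander: aluminium herb grinder, a round can of 60 mm diameter, 45 mm high; origin at the centre of its underside.
- carton: Bystander: cardboard carton 115 x 70 x 35 mm; origin at the centre of its underside.
- brush: Bystander: bench brush 180 mm long lying on the bench.
- scoop: Bystander: steel spoon 170 mm long lying on the bench.
Things that resemble listed ones, but are neither listed nor needed, are in the scene too. Leave any orange or red look-alike of the tube alone.

How it is judged:
By the outcome, as a careful person would: the job done as asked, in the order asked, and still so for the second after the job is handed in, with the robot touching nothing.
It also fails if it takes over 54 s, if anything falls off the work surface, if the arm or the gripper's body presses on something with over 40 N, if the wrist force passes 120 N, or if a joint passes its speed limit or range.

## Working session

There is one attempt and no reset: what is moved stays moved. The work goes in short steps, Python scripts to look and compute and a tool call to move; the robot and the scene stay as the last step left them, time stands still between calls to the robot, and variables do not carry over. Pictures are saved under pics/ and viewed, at most 10 in all, crops included, and the job is handed in when it is done.

Besides the shell and the picture viewer there is one more tool, called after "Emit:" by a JSON object that holds its "api" and its "payload". drive_tool: Moves the arm, as the interface text tells. Its arguments: {"type":"object","properties":{"targets":{"type":"array"},"force":{"type":"number"}},"required":["targets"]}

```bash
mkdir -p pics; ls; python3 - <<'E'
from cell import arm
import cv2
o=arm.observe();print({k:o[k] for k in('clock','position','ee_rot','force','width')})
for n in('side','top'):
    d=arm.get_image(n);cv2.imwrite(f'pics/{n}0.png',d['pixels'][:,:,::-1])
    import numpy as np
    np.savez(f'{n}0.npz',**{k:np.array(v) for k,v in d.items()});print(n,d['intrinsics'],d['rvec'],d['tvec'])
E
```

```text
pics
{'clock': 0.0, 'position': array([ 0.19269486, -0.59402406,  0.22596674]), 'ee_rot': array([-3.10156522e+00, -4.90490205e-01,  6.11382908e-04]), 'force': array([-1.11830879,  0.61193963,  0.76933882]), 'width': 0.9989273053129015}
side [[553.01816907   0.         313.50198915]
 [  0.         553.01816907 240.65322962]
 [  0.           0.           1.        ]] [ 1.03360238 -2.55138507  0.88244073] [0.36505875 0.3636016  1.52313648]
top [[595.14224246   0.         320.85715445]
 [  0.         595.14224246 238.82363532]
 [  0.           0.           1.        ]] [ 2.11455771 -2.11189964  0.19486822] [-0.00241184  0.556496    1.41166913]
```

View pics/top0.png

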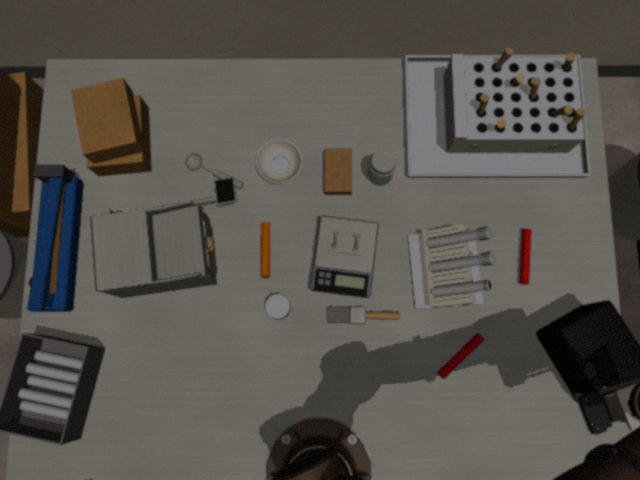

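View pics/side0.png

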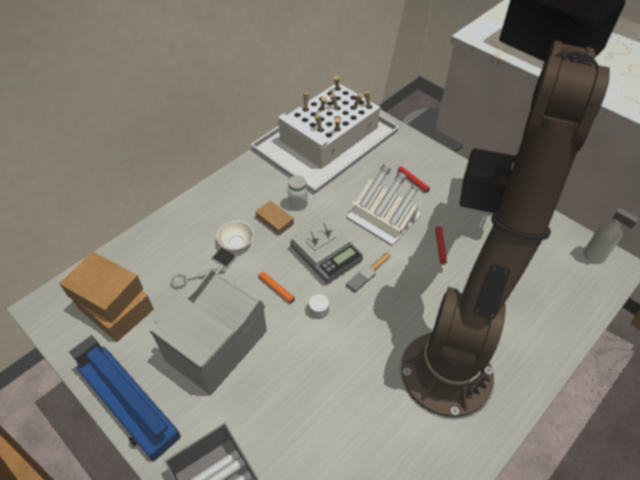

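Top view: the rack is at (447,265). Its three tubes end on the right at (487,234), (490,259) and (488,286); the lowest seems to lack a cap. The scale is at (345,255), with V-plates near (335,240) and (358,241). The bin is at (155,248) and its lever pad at (225,190). The red tubes at (525,256) and (460,355) and the orange one at (265,250) are look-alikes, and so are the white ones in the tray at (50,385). Next I'll enlarge the rack, scale and bin.

```bash
python3 - <<'E'
import cv2,numpy as np
t=cv2.imread('pics/top0.png')
def c(x,y,w,h,s):return cv2.resize(t[y:y+h,x:x+w],None,fx=s,fy=s,interpolation=cv2.INTER_CUBIC)
a=c(400,215,100,100,4);b=c(300,205,100,100,4);d=c(80,140,200,50*1,4)
cv2.imwrite('pics/c1.png',np.hstack([a,b]))
cv2.imwrite('pics/c2.png',c(80,165,180,135,4.4))
E
```

```text
(no output)
```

View pics/c1.png

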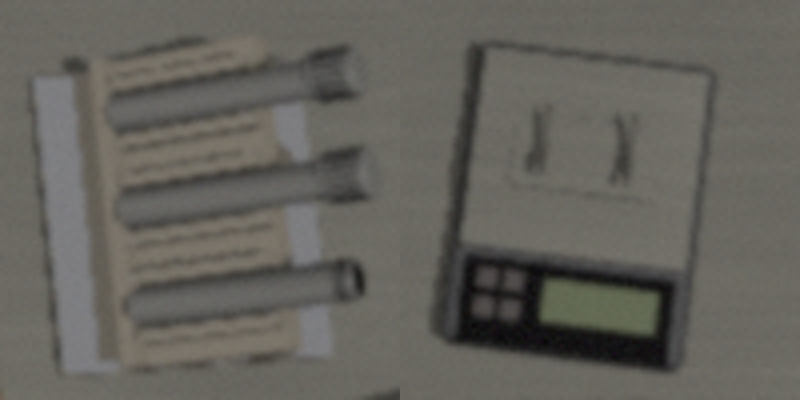

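View pics/c2.png

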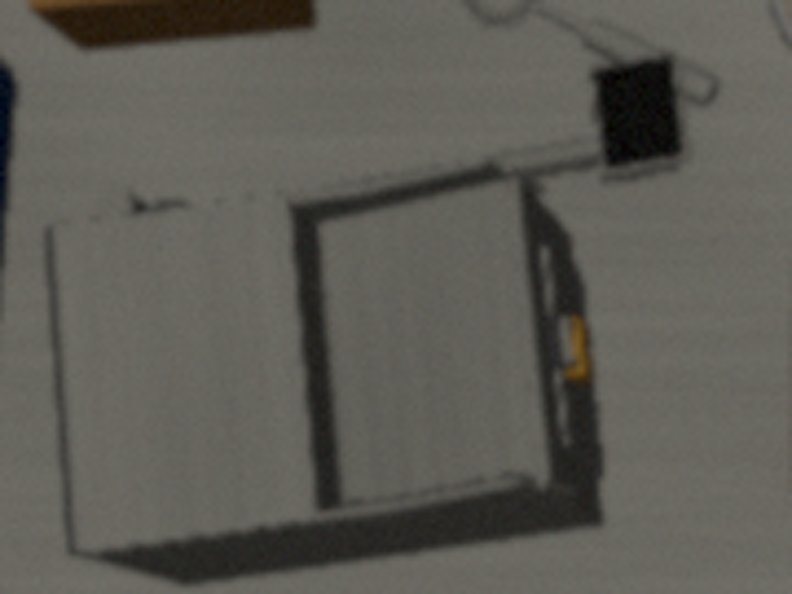

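The crop confirms it. Only the tube in the channel nearest the robot shows a dark open mouth, at top (489,285). The tubes ending at (487,234) and (490,259) have knurled caps. The pad is at (225,190), and the lid's front edge runs from about (147,212) to (153,280). Next I'll work out the poses.

```bash
cat > h.py <<'E'
import numpy as np,cv2
def ray(n,px):
    d=np.load(n+'0.npz');K=d['intrinsics'];R=cv2.Rodrigues(d['rvec'])[0];t=d['tvec'].ravel()
    v=R.T@np.linalg.inv(K)@np.array([*px,1.]);return -R.T@t,v
def at(n,px,z):
    o,v=ray(n,px);return o+v*(z-o[2])/v[2]
def proj(n,P):
    d=np.load(n+'0.npz');return cv2.projectPoints(np.array(P,float).reshape(-1,1,3),d['rvec'],d['tvec'],d['intrinsics'],None)[0].reshape(-1,2)
E
python3 - <<'E'
from h import *
np.set_printoptions(precision=4,suppress=True)
c=lambda x,y:(400+x/4,215+y/4); s=lambda x,y:(300+(x-400)/4,205+y/4); b=lambda x,y:(80+x/4.4,165+y/4.4)
print('cam',ray('top',(320,240))[0])
f=at('top',c(127,308),.048);m=at('top',c(355,281),.128);print('tube',f,m,(f+m)/2,np.linalg.norm(m-f),'ax',np.arctan2(*(f-m)[1::-1]))
for k,(p,q) in {'b':((117,210),(360,172)),'a':((108,110),(350,72))}.items():
    f=at('top',c(*p),.048);m=at('top',c(*q),.137);print(k,f,m,np.arctan2(*(f-m)[1::-1]))
l=at('top',s(539,139),.103);r=at('top',s(623,148),.103);print('V',l,r,(l+r)/2,np.linalg.norm(l-r),np.arctan2(*(l-r)[1::-1]))
for p in((543,103),(535,175),(628,112),(618,185)):print(at('top',s(*p),.105))
P=np.array([at('top',b(*p),.138) for p in((597,72),(670,60),(682,150),(607,163))]);print('pad',P,P.mean(0))
L=np.array([at('top',b(*p),.177) for p in((48,228),(293,205),(320,508),(72,550))]);print('lid',L,[np.linalg.norm(L[i]-L[i-1]) for i in range(4)])
C=np.array([at('top',b(*p),.157) for p in((525,180),(548,488))]);print('shelf front',C,np.linalg.norm(C[0]-C[1]))
d=L[1]-L[2];print('yaw bin',np.arctan2(d[1],d[0])+np.pi/2, (L[1]+L[2])/2)
E
```

```text
cam [ 0.2714 -0.0192  1.4928]
tube [ 0.4263 -0.2711  0.048 ] [ 0.4334 -0.3882  0.128 ] [ 0.4298 -0.3296  0.088 ] 0.1420022576582736 ax 1.6312712775922182
b [ 0.4863 -0.267   0.048 ] [ 0.4952 -0.3919  0.137 ] 1.642081010873424
a [ 0.5486 -0.2635  0.048 ] [ 0.554  -0.3892  0.137 ] 1.613583761303029
V [ 0.5447 -0.0354  0.103 ] [ 0.5392 -0.0853  0.103 ] [ 0.5419 -0.0603  0.103 ] 0.05018516909596424 1.4620914444785875
[ 0.5661 -0.0378  0.105 ]
[ 0.5225 -0.0329  0.105 ]
[ 0.5607 -0.0883  0.105 ]
[ 0.5165 -0.082   0.105 ]
pad [[0.6789 0.247  0.138 ]
 [0.6855 0.2078 0.138 ]
 [0.6354 0.1998 0.138 ]
 [0.6282 0.2398 0.138 ]] [0.657  0.2236 0.138 ]
lid [[0.5834 0.5215 0.177 ]
 [0.5956 0.3948 0.177 ]
 [0.4375 0.3716 0.177 ]
 [0.416  0.4963 0.177 ]] [np.float64(0.16921322655612947), np.float64(0.12734282926287288), np.float64(0.1597337473351247), np.float64(0.12650904487663084)]
shelf front [[0.614  0.2792 0.157 ]
 [0.4505 0.2604 0.157 ]] 0.16456098243756404
yaw bin 1.7162371457541268 [0.5166 0.3832 0.177 ]
```

```bash
cat >> h.py <<'E'
from scipy.spatial.transform import Rotation as Ro
def pose(tube_yaw,fall=0,ysgn=1):
    """tool orientation square to a tube: axis yaw, falling 'fall' towards +axis; y_tool at tube_yaw-90deg"""
    a=tube_yaw;y=np.array([np.sin(a),-np.cos(a),0])*ysgn
    z=np.array([-np.sin(fall)*np.cos(a),-np.sin(fall)*np.sin(a),-np.cos(fall)])
    return Ro.from_matrix(np.c_[np.cross(y,z),y,z])
def go(p,R):
    from cell import arm
    o=arm.observe();w=(R*Ro.from_rotvec(o['ee_rot']).inv()).as_rotvec()
    print('t',round(o['clock'],2),'turn',np.round(np.degrees(w)/5,2),'shift',np.round((np.array(p)-o['position'])/.04,2),'pos',np.round(o['position'],4),'F',np.round(o['force'],1),'w',round(o['width'],3),'gf',np.round(o['gripper_force'],1),'j',np.round(o['joints'],2))
DW=1.63;F=np.radians(35)
D=np.array([np.cos(F)*np.cos(DW),np.cos(F)*np.sin(DW),-np.sin(F)])
C=np.array([.4298,-.3296,.088])
RG=pose(DW,F);ZG=RG.as_matrix()[:,2];TIP=C-.048*D+.019*ZG
E
python3 - <<'E'
from h import *
go(TIP-.09*ZG,RG);print(TIP,ZG,proj('side',[C+.07*D,C-.07*D,C-.048*D]))
E
```

```text
t 0.1 turn [-6.22  4.22 14.59] shift [ 5.92  6.65 -1.31] pos [ 0.1927 -0.5941  0.226 ] F [ 0.4  0.1 -0. ] w 1.002 gf 0.0 j [ 1.15  0.44  0.02  1.57 -0.01  1.13 -0.08]
[ 0.43277131 -0.37972927  0.09996778] [ 0.033938   -0.57257152 -0.81915204] [[390.37942833 224.44791955]
 [413.95001347 187.70121431]
 [410.22934208 193.50176672]]
```

Emit:
{"api": "drive_tool", "payload": {"targets": [[-3.1,2.1,7.3,3,3.3,0.5,0.41],[-3.1,2.1,7.3,3,3.3,0.5,0.41],[-3.1,2.1,7.3,3,3.3,0.5,0.41],[-3.1,2.1,7.3,3,3.3,0.5,0.41],[-3.1,2.1,7.3,3,3.3,0.5,0.41]], "force": 40}}

```text
clock: 0.6
position: [0.318, -0.4582, 0.2471]
ee_rot: [2.554, 1.347, -0.317]
force: [-0.7, -0.2, 0.9]
width: 0.614
gripper_force: 0.0
```

Emit:
{"api": "drive_tool", "payload": {"targets": [[-3.1,2.1,7.3,2.9,3.35,-0.3,0.41],[-3.1,2.1,7.3,2.9,3.35,-0.3,0.41],[-3.1,2.1,7.3,2.9,3.35,-0.3,0.41],[-3.1,2.1,7.3,2.9,3.35,-0.3,0.41],[-3.1,2.1,7.3,2.9,3.35,-0.3,0.41]]}}

```text
clock: 1.1
position: [0.433, -0.3238, 0.2341]
ee_rot: [1.795, 1.934, -0.562]
force: [-0.6, -1.1, -0.4]
width: 0.409
gripper_force: 0.0
```

```bash
python3 - <<'E'
from h import *
go(TIP-.09*ZG,RG)
E
```

```text
t 1.1 turn [-0.03  0.01 -0.18] shift [-0.08 -0.11 -1.51] pos [ 0.433  -0.3238  0.2341] F [-0.6 -1.1 -0.4] w 0.409 gf 0.0 j [ 0.39  0.21 -0.29  2.08  0.86  0.94 -0.37]
```

```bash
python3 - <<'E'
from h import *
from cell import arm
o=arm.observe();d=arm.get_image('wrist');im=d['pixels'][:,:,::-1].copy()
T=np.eye(4);T[:3,:3]=Ro.from_rotvec(o['ee_rot']).as_matrix();T[:3,3]=o['position']
W=np.linalg.inv(T@d['mount']);np.savez('wrist0.npz',intrinsics=d['intrinsics'],rvec=cv2.Rodrigues(W[:3,:3])[0],tvec=W[:3,3])
n=np.cross(D,ZG)
P=proj('wrist',[C+.07*D,C-.07*D,C-.048*D,C-.07*D+.012*n,C-.07*D-.012*n,C+.07*D+.012*n,C+.07*D-.012*n]);print(P)
for p in P:cv2.circle(im,(int(p[0]),int(p[1])),3,(0,0,255),-1)
cv2.imwrite('pics/w0.png',im)
E
```

```text
[[312.57399752  37.6168407 ]
 [311.352793   225.67802706]
 [311.52266123 199.51891936]
 [297.02862381 225.55580906]
 [325.66046145 225.80010428]
 [296.04460823  37.35065548]
 [329.08141718  37.88267213]]
```

View pics/w0.png

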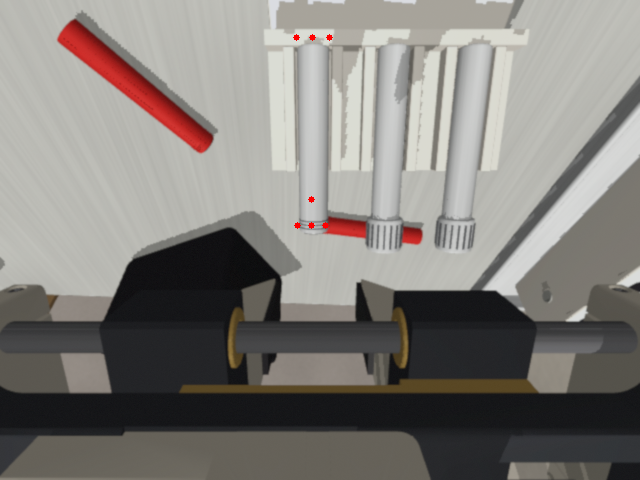

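The wrist view agrees with the pose to about 2 px sideways, with the tube's edges at columns 299–328. It puts the mouth about 7 px (5 mm) further out, at row 232. The tube's rim has no cap; its neighbours, at (384,233) and (456,233), have caps. I'll take a compromise between the two views.

```bash
sed -i 's/^C=.*/C=np.array([.4312,-.3330,.088])/' h.py; python3 - <<'E'
from h import *
go(TIP-.06*ZG,RG);go(TIP,RG)
E
```

```text
t 1.15 turn [ 0.   -0.04 -0.21] shift [ 0.05 -0.59 -2.11] pos [ 0.43   -0.325   0.2335] F [-2.1  0.  -1.8] w 0.416 gf 0.0 j [ 0.39  0.21 -0.29  2.08  0.86  0.94 -0.37]
t 1.15 turn [ 0.   -0.04 -0.21] shift [ 0.1  -1.45 -3.34] pos [ 0.43   -0.325   0.2335] F [-2.1  0.  -1.8] w 0.416 gf 0.0 j [ 0.39  0.21 -0.29  2.08  0.86  0.94 -0.37]
```

```bash
python3 - <<'E'
from h import *
from cell import arm
for i in range(3):
    o=arm.observe();d=arm.get_image('wrist');M=np.array(d['mount']);K=d['intrinsics'];print(np.round(o['position'],4))
if 1: print(np.round(M,3))
Rt=Ro.from_rotvec(o['ee_rot']).as_matrix()
# tube plane in tool frame: z = ZG.(C-pos)
h=Rt[:,2]@(C-.048*D-o['position']);print('axis depth',h)
for px in((313.5,229),(312.5,45)):
    v=M[:3,:3]@np.linalg.inv(K)@np.array([*px,1]);c=M[:3,3];print(px,np.round(c+v*(h-c[2])/v[2],4))
E
```

```text
[ 0.43   -0.325   0.2335]
[ 0.4287 -0.3266  0.2337]
[ 0.4282 -0.3279  0.2342]
[[-0.001 -0.961 -0.276  0.074]
 [ 1.    -0.001  0.001  0.   ]
 [-0.001 -0.276  0.961 -0.158]
 [ 0.     0.     0.     1.   ]]
axis depth 0.12287260963572334
(313.5, 229) [ 0.0061 -0.0028  0.1229]
(312.5, 45) [ 0.1441 -0.003   0.1229]
```

Emit:
{"api": "drive_tool", "payload": {"targets": [[0,0,-0.2,0.1,-0.25,-1.1,0.41],[0,0,-0.2,0.1,-0.52,-2.1,0.41],[0,0,-0.2,0.1,-0.52,-2.1,0.41],[0,0,-0.2,0.12,-0.95,-2.75,0.41],[0,0,-0.2,0.14,-1.38,-3.36,0.41]]}}

```text
clock: 1.8
position: [0.4355, -0.3853, 0.102]
ee_rot: [1.83, 1.903, -0.571]
force: [-0.1, -0.2, 0.4]
width: 0.412
gripper_force: 0.0
```

Emit:
{"api": "drive_tool", "payload": {"targets": [[0,0,0,0,0,0,0.41],[0,0,0,0,0,0,0.41],[0,0,0,0,0,0,0.41]]}}

```text
clock: 2.1
position: [0.4354, -0.3836, 0.1023]
ee_rot: [1.828, 1.906, -0.571]
force: [0.8, 0.2, 0.1]
width: 0.411
gripper_force: 0.0
```

```bash
python3 - <<'E'
from h import *
go(TIP,RG)
from cell import arm
d=arm.get_image('wrist');im=d['pixels'][:,:,::-1];cv2.imwrite('pics/w1.png',im)
E
```

```text
t 2.1 turn [-0.02  0.05  0.19] shift [-0.03  0.01 -0.06] pos [ 0.4354 -0.3836  0.1023] F [0.8 0.2 0.1] w 0.411 gf 0.0 j [ 0.41  0.45 -0.18  2.16  1.18  0.72 -0.7 ]
```

View pics/w1.png

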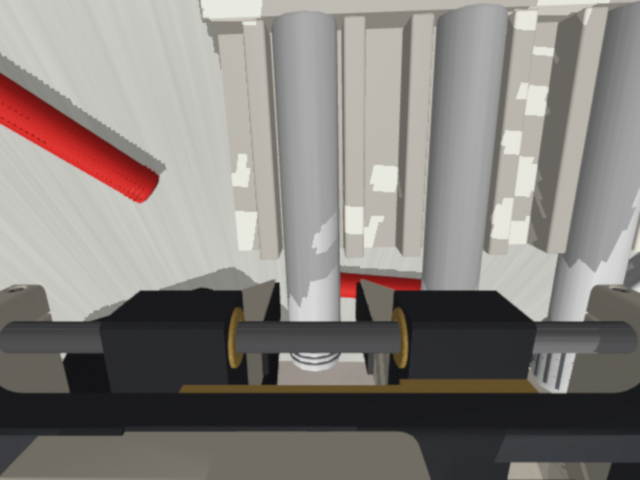

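The tube lies between the fingers: its edges are at columns 285–340 near row 300 and the fingers at 278 and 360. It sits a little left of centre, so I'll move 2.5 mm in -x, close and lift straight up.

Emit:
{"api": "drive_tool", "payload": {"targets": [[0,0,0.15,-0.06,0,0,0.41],[0,0,0.15,-0.06,0,0,0],[0,0,0.15,-0.06,0,0,0],[0,0,0.15,-0.06,0,0,0],[0,0,0.15,-0.06,0,0,0]], "force": 30}}

```text
clock: 2.65
position: [0.4322, -0.3837, 0.1005]
ee_rot: [1.814, 1.919, -0.568]
force: [-0.5, 1.1, 2.6]
width: 0.248
gripper_force: 30.0
```

Emit:
{"api": "drive_tool", "payload": {"targets": [[0,0,0,0,0,0,0],[0,0,0,0,0,0.2,0],[0,0,0,0,0,0.5,0],[0,0,0,0,0,1,0],[0,0,0,0,0,1.5,0]]}}

```text
clock: 3.15
position: [0.4318, -0.3834, 0.1609]
ee_rot: [1.815, 1.92, -0.568]
force: [-0.1, 0.6, -0.1]
width: 0.248
gripper_force: 30.0
```

Emit:
{"api": "drive_tool", "payload": {"targets": [[0,0,0,0,0,1,0],[0,0,0,0,0,2,0],[0,0,0,0,0,2.5,0],[0,0,0,0,0,2.5,0]]}}

```text
clock: 3.55
position: [0.4334, -0.384, 0.2641]
ee_rot: [1.813, 1.914, -0.564]
force: [-0.7, -0.6, -0.9]
width: 0.254
gripper_force: 30.0
```

```bash
cat >> h.py <<'E'
CR=np.array([.542,-.060,.100]);CY=1.448
RC=pose(CY,0);DC=np.array([np.cos(CY),np.sin(CY),0])
TC=CR-.048*DC-[0,0,.019]
E
python3 - <<'E'
from h import *
go(TC+[0,0,.06],RC)
E
```

```text
t 3.55 turn [ 7.   -0.15 -1.97] shift [ 2.57  6.91 -3.08] pos [ 0.4334 -0.384   0.2641] F [-0.7 -0.6 -0.9] w 0.254 gf 30.0 j [ 0.49  0.21 -0.25  2.    0.83  0.92 -0.21]
```

Emit:
{"api": "drive_tool", "payload": {"targets": [[1.5,0,-0.5,0.4,1,0,0],[3,-0.1,-0.9,0.8,2,0,0],[4.5,-0.1,-1.3,1.3,3,-0.2,0],[6,-0.1,-1.7,1.7,4,-0.3,0],[7,-0.15,-2,2,5,-0.5,0]]}}

```text
clock: 4.05
position: [0.5132, -0.1832, 0.2402]
ee_rot: [-2.35, -2.072, -0.002]
force: [-0.2, -0.9, -1.0]
width: 0.25
gripper_force: 30.0
```

Emit:
{"api": "drive_tool", "payload": {"targets": [[0,0,0,0.3,1,-0.5,0],[0,0,0,0.57,1.9,-1.2,0],[0,0,0,0.57,1.9,-2,0],[0,0,0,0.57,1.9,-2,0],[0,0,0,0.57,1.9,-2,0]]}}

```text
clock: 4.55
position: [0.5341, -0.1084, 0.16]
ee_rot: [-2.349, -2.076, 0.007]
force: [0.4, -0.5, 0.0]
width: 0.252
gripper_force: 30.0
```

```bash
python3 - <<'E'
from h import *
from cell import arm
go(TC,RC)
ims=[]
for n,(x,y) in(('top',(295,195)),('side',(280,190))):
    d=arm.get_image(n);ims.append(cv2.resize(d['pixels'][y:y+100,x:x+100,::-1],None,fx=4,fy=4,interpolation=cv2.INTER_CUBIC))
cv2.imwrite('pics/c3.png',np.hstack(ims))
go(TC,RC)
E
```

```text
t 4.55 turn [-0.03 -0.09  0.  ] shift [ 0.05  0.02 -1.97] pos [ 0.5341 -0.1084  0.16  ] F [ 0.4 -0.5  0. ] w 0.252 gf 30.0 j [ 0.4   0.41 -0.39  1.82  0.19  0.95 -0.2 ]
t 4.65 turn [-0.02 -0.04  0.02] shift [ 0.02  0.03 -2.02] pos [ 0.5354 -0.1088  0.1616] F [-0.4 -0.  -0.9] w 0.249 gf 30.0 j [ 0.4   0.41 -0.39  1.82  0.19  0.95 -0.2 ]
```

View pics/c3.png

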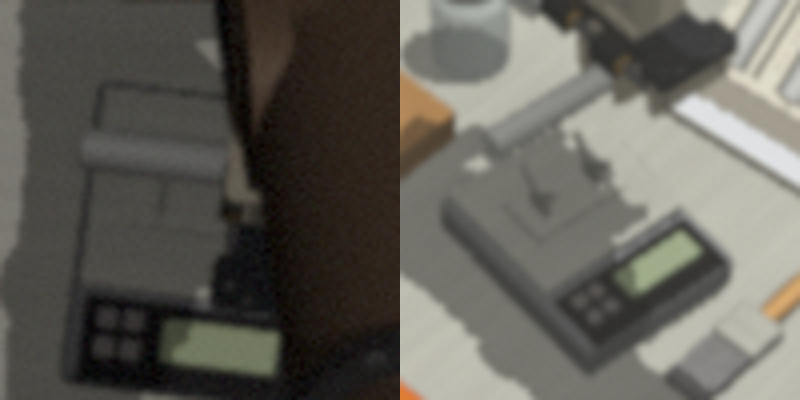

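The tube is held level above the V-plates. In the top picture its foot is at (315.8,233); in the side view the plates show at (415,238) and (427,231). I'll check the foot's position.

```bash
python3 - <<'E'
from h import *
print(at('top',(295+83/4,195+152/4),.181), CR+.07*DC)
print(at('top',(295+150/4,195+156/4),.181), 'side V bases check', proj('side',[CR+.026*DC,CR-.026*DC]))
E
```

```text
[0.5448114 0.008285  0.181    ] [0.55057416 0.0094729  0.1       ]
[ 0.54251164 -0.02942436  0.181     ] side V bases check [[312.70846654 235.75234824]
 [325.78017979 227.53607595]]
```

Emit:
{"api": "drive_tool", "payload": {"targets": [[0,0,0,0.04,0.02,-0.8,0],[0,0,0,0.04,0.02,-1.5,0],[0,0,0,0.04,0.02,-1.8,0],[0,0,0,0.04,0.02,-1.95,0],[0,0,0,0.04,0.02,-1.95,0]]}}

```text
clock: 5.15
position: [0.5368, -0.1075, 0.0831]
ee_rot: [-2.351, -2.077, 0.004]
force: [-1.6, -0.7, 0.7]
width: 0.257
gripper_force: 30.0
```

Emit:
{"api": "drive_tool", "payload": {"targets": [[0,0,0,0,0,-0.04,0],[0,0,0,0,0,-0.08,0],[0,0,0,0,0,-0.08,0]]}}

```text
clock: 5.45
position: [0.537, -0.1077, 0.0812]
ee_rot: [-2.352, -2.078, 0.003]
force: [-4.9, -2.5, 12.7]
width: 0.253
gripper_force: 30.0
```

Contact made. I'll ease off about 1 mm, open, let the tube settle, and back away upwards.

Emit:
{"api": "drive_tool", "payload": {"targets": [[0,0,0,-0.03,0,0.03,0],[0,0,0,-0.03,0,0.03,0.28],[0,0,0,-0.03,0,0.03,0.35],[0,0,0,-0.03,0,0.03,0.5],[0,0,0,-0.03,0,0.03,0.5]]}}

```text
clock: 5.95
position: [0.5353, -0.1068, 0.0803]
ee_rot: [-2.349, -2.078, 0.004]
force: [-0.2, 0.0, -0.5]
width: 0.467
gripper_force: 0.0
```

Emit:
{"api": "drive_tool", "payload": {"targets": [[0,0,0,0,0,0,0.5],[0,0,0,0,0,0.5,0.5],[0,0,0,0,0,1,0.5],[0,0,0,0,0,2,0.5],[0,0,0,0,0,2,0.5]]}}

```text
clock: 6.45
position: [0.5382, -0.1068, 0.1648]
ee_rot: [2.353, 2.081, 0.004]
force: [1.1, -0.2, 0.5]
width: 0.501
gripper_force: 0.0
```

Emit:
{"api": "drive_tool", "payload": {"targets": [[0,0,0,0,-0.8,0.5,0.5],[0,0,0,0,-1.6,0.5,0.5],[0,0,0,0,-1.6,0.5,0.5],[0,0,0,0,-1.6,0.5,0.5],[0,0,0,0,-1.6,0.5,0.5]]}}

```text
clock: 6.95
position: [0.5352, -0.1697, 0.1799]
ee_rot: [-2.347, -2.078, 0.004]
force: [-1.0, -0.9, 0.5]
width: 0.499
gripper_force: 0.0
```

```bash
python3 - <<'E'
from h import *
from cell import arm
go(CR-[0,0,.012],RC)
ims=[]
for n,(x,y) in(('top',(295,195)),('side',(280,190))):
    d=arm.get_image(n);ims.append(cv2.resize(d['pixels'][y:y+100,x:x+100,::-1],None,fx=3,fy=3,interpolation=cv2.INTER_CUBIC))
o=arm.observe();d=arm.get_image('wrist');w=cv2.resize(d['pixels'][:,:,::-1],(400,300))
T=np.eye(4);T[:3,:3]=Ro.from_rotvec(o['ee_rot']).as_matrix();T[:3,3]=o['position']
W=np.linalg.inv(T@d['mount']);np.savez('wrist0.npz',intrinsics=d['intrinsics'],rvec=cv2.Rodrigues(W[:3,:3])[0],tvec=W[:3,3]);cv2.imwrite('pics/w3full.png',d['pixels'][:,:,::-1])
cv2.imwrite('pics/c4.png',np.vstack([np.hstack(ims),np.hstack([w,np.zeros((300,200,3),np.uint8)])]))
print(proj('wrist',[CR,CR+.07*DC,CR-.07*DC]))
E
```

```text
t 6.95 turn [-0.04 -0.07 -0.02] shift [ 0.17  2.74 -2.3 ] pos [ 0.5352 -0.1697  0.1799] F [-1.  -0.9  0.5] w 0.499 gf 0.0 j [ 0.49  0.41 -0.38  1.76  0.17  1.01 -0.07]
[[307.00717408  87.57364445]
 [306.27239721 -42.74558197]
 [307.62385101 196.94679216]]
```

View pics/c4.png

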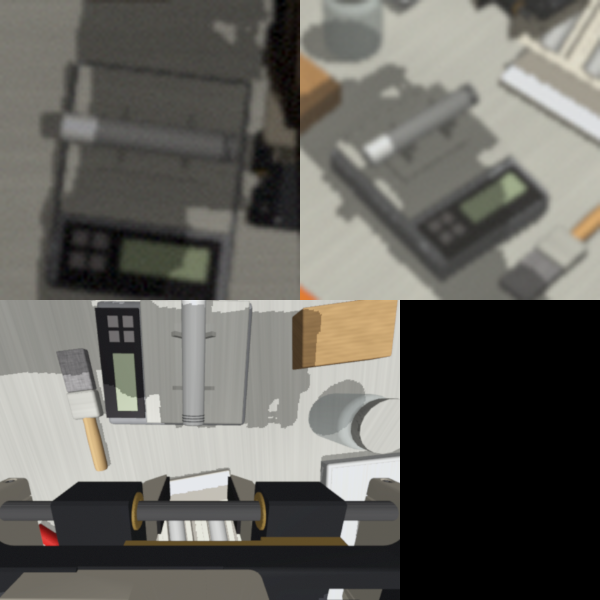

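The tube rests level in both V-plates, about 5 mm towards +y of their middle. In the wrist view its column is about 309 (predicted 307) and its mouth is at row 198 (predicted 197). It has been weighed for a second already, so I'll take it by its middle, between the plates.

Emit:
{"api": "drive_tool", "payload": {"targets": [[0,0,0,0.08,1.2,0,0.5],[0,0,0,0.17,2.4,0,0.5],[0,0,0,0.17,2.62,0,0.5],[0,0,0,0.17,2.62,0,0.5],[0,0,0,0.17,2.62,0,0.5]]}}

```text
clock: 7.6
position: [0.542, -0.067, 0.1802]
ee_rot: [-2.35, -2.078, 0.005]
force: [-0.5, -0.7, -0.7]
width: 0.501
gripper_force: 0.0
```

```bash
python3 - <<'E'
from h import *
go(CR+[.001,0,-.012]-.004*DC,RC)
E
```

```text
t 7.6 turn [-0.02 -0.06 -0.  ] shift [ 0.01  0.07 -2.31] pos [ 0.542  -0.067   0.1802] F [-0.5 -0.7 -0.7] w 0.501 gf 0.0 j [ 0.33  0.39 -0.41  1.8   0.18  1.   -0.27]
```

Emit:
{"api": "drive_tool", "payload": {"targets": [[0,0,0,0.01,0.06,-0.8,0.5],[0,0,0,0.01,0.06,-1.6,0.5],[0,0,0,0.01,0.06,-2.1,0.5],[0,0,0,0.01,0.06,-2.3,0.5],[0,0,0,0.01,0.06,-2.3,0.5]]}}

```text
clock: 8.1
position: [0.5418, -0.0651, 0.0875]
ee_rot: [-2.35, -2.075, 0.006]
force: [-0.4, -0.2, -0.2]
width: 0.501
gripper_force: 0.0
```

Emit:
{"api": "drive_tool", "payload": {"targets": [[0,0,0,0,0,0,0.3],[0,0,0,0,0,0,0],[0,0,0,0,0,0,0],[0,0,0,0,0,0,0],[0,0,0,0,0,0,0]]}}

```text
clock: 8.6
position: [0.5423, -0.0638, 0.089]
ee_rot: [-2.349, -2.078, 0.004]
force: [-3.6, -0.0, 6.4]
width: 0.253
gripper_force: 30.0
```

Emit:
{"api": "drive_tool", "payload": {"targets": [[0,0,0,0,0,0.2,0],[0,0,0,0,0,0.6,0],[0,0,0,0,0,1.4,0],[0,0,0,0,0,2.4,0],[0,0,0,0,0,3.4,0]]}}

```text
clock: 9.1
position: [0.5423, -0.0635, 0.2263]
ee_rot: [-2.349, -2.078, 0.003]
force: [1.2, -0.5, -0.5]
width: 0.249
gripper_force: 30.0
```

```bash
cat >> h.py <<'E'
LF=np.array([.5166,.3832]);BY=1.70
BX=np.array([np.cos(BY),np.sin(BY),0]);BYv=np.array([-np.sin(BY),np.cos(BY),0])
IN=np.array([.5243,.3267,.140])
# tool y along bin +x, leaning 15 deg: tool z = -(n tilted towards lid)
def binR(th):
    y0=BX;z0=np.array([0,0,-1.])
    y=np.cos(th)*BX+np.sin(th)*z0; z=np.cos(th)*z0-np.sin(th)*BX
    return Ro.from_matrix(np.c_[np.cross(y,z),y,z])
RB=binR(np.radians(15)); 
xc=-.025
AX=IN+xc*BX+[0,0,-np.tan(np.radians(17))*xc+.0125+.0025]
TB=AX+.012*RB.as_matrix()[:,2]-.004*BYv*0
E
python3 - <<'E'
from h import *
go(TB+[0,0,.06],RB);print(TB)
E
```

```text
t 9.1 turn [-2.42  2.37 20.75] shift [-0.36  9.06 -0.38] pos [ 0.5423 -0.0635  0.2263] F [ 1.2 -0.5 -0.5] w 0.249 gf 30.0 j [ 0.34  0.35 -0.42  1.74  0.16  1.1  -0.25]
[0.52792128 0.29882844 0.15105216]
```

Emit:
{"api": "drive_tool", "payload": {"targets": [[-0.2,0.2,1.5,0,0.6,0.2,0],[-0.4,0.4,3.1,0,1.2,0.5,0],[-0.6,0.6,4.7,0,2,0.7,0],[-0.7,0.7,6.3,0,2.8,0.7,0],[-0.8,0.8,6.9,0,3.2,0.7,0]]}}

```text
clock: 9.6
position: [0.5424, 0.0679, 0.2534]
ee_rot: [1.616, 2.687, -0.155]
force: [-0.5, -0.2, -0.9]
width: 0.252
gripper_force: 30.0
```

Emit:
{"api": "drive_tool", "payload": {"targets": [[-0.2,0.2,1.5,0,0.7,0,0],[-0.4,0.4,3.1,0,1.4,0,0],[-0.6,0.6,4.7,0,2.1,0,0],[-0.7,0.7,6.3,0,2.8,0,0],[-0.8,0.8,6.9,0,3.2,0,0]]}}

```text
clock: 10.1
position: [0.5421, 0.1944, 0.2524]
ee_rot: [0.741, 3.03, -0.297]
force: [0.5, -0.8, -0.8]
width: 0.253
gripper_force: 30.0
```

Emit:
{"api": "drive_tool", "payload": {"targets": [[-0.2,0.2,1.5,0,0.7,0,0],[-0.4,0.4,3.1,0,1.4,0,0],[-0.6,0.6,4.7,0,2,0,0],[-0.7,0.7,6.3,0,2.6,0,0],[-0.8,0.8,6.9,0,2.6,0,0]]}}

```text
clock: 10.6
position: [0.5413, 0.2997, 0.2521]
ee_rot: [-0.205, 3.094, -0.407]
force: [0.2, 0.0, -0.5]
width: 0.253
gripper_force: 30.0
```

```bash
python3 - <<'E'
from h import *
go(TB+[0,0,.06],RB)
E
```

```text
t 10.6 turn [-0.   -0.04 -0.03] shift [-0.33 -0.02 -1.03] pos [0.5413 0.2997 0.2521] F [ 0.2  0.  -0.5] w 0.253 gf 30.0 j [-0.24  0.61 -0.8   1.41  0.59  1.52  0.61]
```

Emit:
{"api": "drive_tool", "payload": {"targets": [[0,0,0,-0.23,0,-0.5,0],[0,0,0,-0.23,0,-1.2,0],[0,0,0,-0.23,0,-1.7,0],[0,0,0,-0.23,0,-2,0],[0,0,0,-0.23,0,-2,0]]}}

```text
clock: 11.1
position: [0.5332, 0.2951, 0.1709]
ee_rot: [-0.191, 3.096, -0.413]
force: [-0.2, 0.4, 0.9]
width: 0.25
gripper_force: 30.0
```

```bash
python3 - <<'E'
from h import *
go(TB,RB)
E
```

```text
t 11.1 turn [ 0.04 -0.04  0.08] shift [-0.13  0.09 -0.5 ] pos [0.5332 0.2951 0.1709] F [-0.2  0.4  0.9] w 0.25 gf 30.0 j [-0.25  0.66 -0.78  1.53  0.64  1.38  0.53]
```

Emit:
{"api": "drive_tool", "payload": {"targets": [[0,0,0,0,0.05,-0.2,0],[0,0,0,0,0.05,-0.35,0],[0,0,0,0,0.05,-0.42,0],[0,0,0,0,0.05,-0.42,0]]}}

```text
clock: 11.5
position: [0.5333, 0.2982, 0.1554]
ee_rot: [-0.192, 3.095, -0.409]
force: [0.8, -0.6, -0.5]
width: 0.25
gripper_force: 30.0
```

Emit:
{"api": "drive_tool", "payload": {"targets": [[0,0,0,0,0,-0.05,0],[0,0,0,0,0,-0.1,0],[0,0,0,0,0,-0.1,0]]}}

```text
clock: 11.8
position: [0.5333, 0.2982, 0.1514]
ee_rot: [-0.192, 3.094, -0.409]
force: [-0.7, 0.2, -1.1]
width: 0.254
gripper_force: 30.0
```

Emit:
{"api": "drive_tool", "payload": {"targets": [[0,0,0,0,0,-0.03,0],[0,0,0,0,0,-0.06,0],[0,0,0,0,0,-0.06,0]]}}

```text
clock: 12.1
position: [0.5334, 0.2984, 0.1507]
ee_rot: [-0.192, 3.093, -0.409]
force: [-3.5, -2.9, 12.1]
width: 0.255
gripper_force: 30.0
```

Contact with the shelf. I'll ease off 1 mm, open modestly and rise.

Emit:
{"api": "drive_tool", "payload": {"targets": [[0,0,0,0,0,0.04,0],[0,0,0,0,0,0.04,0.3],[0,0,0,0,0,0.04,0.4],[0,0,0,0,0,0.04,0.42],[0,0,0,0,0,0.04,0.42]]}}

```text
clock: 12.6
position: [0.5333, 0.2984, 0.1506]
ee_rot: [-0.193, 3.095, -0.409]
force: [-0.5, 0.3, 0.3]
width: 0.419
gripper_force: 0.3
```

Emit:
{"api": "drive_tool", "payload": {"targets": [[0,0,0,0,0,0.1,0.42],[0,0,0,0,0,0.25,0.42],[0,0,0,0,0,0.5,0.42],[0,0,0,0,0,1,0.42],[0,0,0,0,0,1.8,0.42]]}}

```text
clock: 13.1
position: [0.5328, 0.2975, 0.2228]
ee_rot: [-0.193, 3.096, -0.412]
force: [1.4, 0.5, 0.5]
width: 0.421
gripper_force: 0.0
```

```bash
cat >> h.py <<'E'
PAD=np.array([.657,.2236,.138])
RP=Ro.from_matrix(np.c_[np.cross(-BYv,[0,0,-1.]),-BYv,[0,0,-1.]])
E
python3 - <<'E'
from h import *
go(PAD+[0,0,.12],RP)
go(PAD+[0,0,.12],Ro.from_matrix(RP.as_matrix()*[-1,-1,1]))
E
```

```text
t 13.1 turn [  2.62  -2.1  -17.83] shift [ 3.1  -1.85  0.88] pos [0.5328 0.2975 0.2228] F [1.4 0.5 0.5] w 0.421 gf 0.0 j [-0.25  0.62 -0.79  1.47  0.6   1.46  0.57]
t 13.1 turn [ 2.1   2.63 17.94] shift [ 3.1  -1.85  0.88] pos [0.5328 0.2975 0.2228] F [1.4 0.5 0.5] w 0.421 gf 0.0 j [-0.25  0.62 -0.79  1.47  0.6   1.46  0.57]
```

Emit:
{"api": "drive_tool", "payload": {"targets": [[0.2,-0.15,-1.4,0.5,-0.3,0.6,0.2],[0.4,-0.3,-2.9,1,-0.7,0.9,0],[0.65,-0.5,-4.4,1.7,-1.1,0.9,0],[0.85,-0.7,-5.8,2.4,-1.5,0.9,0],[1,-0.8,-7.2,3.1,-1.85,0.9,0]]}}

```text
clock: 13.6
position: [0.6584, 0.2233, 0.2603]
ee_rot: [0.798, 3.019, -0.268]
force: [-0.7, 0.4, -0.6]
width: 0.036
gripper_force: 0.0
```

Emit:
{"api": "drive_tool", "payload": {"targets": [[0.2,-0.15,-1.4,0,0,0,0],[0.4,-0.3,-2.9,0,0,0,0],[0.65,-0.5,-4.4,0,0,0,0],[0.85,-0.7,-5.8,0,0,0,0],[1,-0.8,-7.2,0,0,0,0]]}}

```text
clock: 14.1
position: [0.6572, 0.2244, 0.2599]
ee_rot: [-1.701, -2.636, 0.1]
force: [-0.2, 0.7, -0.2]
width: 0.001
gripper_force: 0.0
```

```bash
python3 - <<'E'
from h import *
from cell import arm
go(PAD+[0,0,.02],RP)
ims=[]
for n,(x,y,w,h) in(('top',(80,160,180,135)),('side',(140,230,180,135))):
    d=arm.get_image(n);ims.append(cv2.resize(d['pixels'][y:y+h,x:x+w,::-1],(400,300),interpolation=cv2.INTER_CUBIC))
d=arm.get_image('wrist');ims2=[cv2.resize(d['pixels'][:,:,::-1],(400,300)),np.zeros((300,400,3),np.uint8)]
cv2.imwrite('pics/c5.png',np.vstack([np.hstack(ims),np.hstack(ims2)]))
E
```

```text
t 14.1 turn [ 0.53 -0.51 -3.38] shift [-0.01 -0.02 -2.55] pos [0.6572 0.2244 0.2599] F [-0.2  0.7 -0.2] w 0.001 gf 0.0 j [-0.12  0.63 -0.55  1.24  0.34  1.42 -0.23]
```

View pics/c5.png

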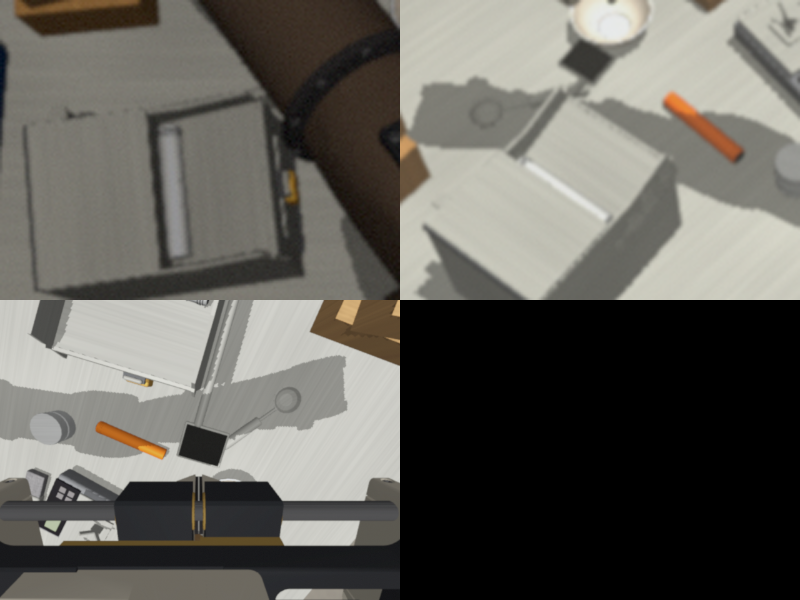

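The tube lies level against the shut lid: top inset (172,190), side inset (567,190). The pad is at wrist inset (204,445), almost under the fingertips at column 199. I'll turn square to it and press the lever.

Emit:
{"api": "drive_tool", "payload": {"targets": [[0.25,-0.25,-1.6,0.1,0,-0.6,0],[0.5,-0.5,-3.2,0.1,0,-1.4,0],[0.53,-0.51,-3.38,0.1,0,-2,0],[0.53,-0.51,-3.38,0.1,0,-2.5,0],[0.53,-0.51,-3.38,0.1,0,-2.5,0]]}}

```text
clock: 14.75
position: [0.6596, 0.2237, 0.1559]
ee_rot: [-2.061, -2.368, 0.01]
force: [0.8, 0.3, -0.5]
width: 0.004
gripper_force: 0.0
```

Emit:
{"api": "drive_tool", "payload": {"targets": [[0,0,0,0,0,-0.3,0],[0,0,0,0,0,-0.6,0],[0,0,0,0,0,-0.8,0],[0,0,0,0,0,-1,0],[0,0,0,0,0,-1,0]]}}

```text
clock: 15.25
position: [0.6614, 0.2238, 0.1179]
ee_rot: [2.068, 2.365, -0.003]
force: [1.8, -2.9, 4.0]
width: 0.005
gripper_force: 2.0
```

Emit:
{"api": "drive_tool", "payload": {"targets": [[0,0,0,0,0,-0.3,0],[0,0,0,0,0,-0.6,0],[0,0,0,0,0,-0.9,0],[0,0,0,0,0,-0.9,0],[0,0,0,0,0,-0.9,0]]}}

```text
clock: 15.75
position: [0.6613, 0.2245, 0.0834]
ee_rot: [-2.067, -2.365, 0.002]
force: [-0.9, -1.4, 5.2]
width: 0.003
gripper_force: 2.7
```

Emit:
{"api": "drive_tool", "payload": {"targets": [[0,0,0,0,0,0,0],[0,0,0,0,0,0,0],[0,0,0,0,0,0,0],[0,0,0,0,0,0,0],[0,0,0,0,0,0,0]]}}

```text
clock: 16.25
position: [0.6613, 0.2245, 0.0839]
ee_rot: [2.067, 2.365, -0.002]
force: [-0.5, -1.6, 4.3]
width: 0.006
gripper_force: 2.6
```

Emit:
{"api": "drive_tool", "payload": {"targets": [[0,0,0,0,0,0,0],[0,0,0,0,0,0,0],[0,0,0,0,0,0,0],[0,0,0,0,0,0,0],[0,0,0,0,0,0,0]]}}

```text
clock: 16.75
position: [0.6613, 0.2245, 0.0839]
ee_rot: [2.067, 2.365, -0.002]
force: [-0.5, -0.6, 5.4]
width: 0.0
gripper_force: 2.6
```

```bash
python3 - <<'E'
from h import *
from cell import arm
go(PAD,RP)
ims=[]
for n,(x,y,w,h) in(('top',(80,160,180,135)),('side',(140,230,180,135))):
    d=arm.get_image(n);ims.append(cv2.resize(d['pixels'][y:y+h,x:x+w,::-1],(400,300),interpolation=cv2.INTER_CUBIC))
cv2.imwrite('pics/c6.png',np.hstack(ims))
a=cv2.imread('pics/c5.png')[:300].astype(int);b=np.hstack(ims)
for r in((slice(160,220),slice(165,182)),(slice(165,215),slice(540,600))):print('bright px before/after',(a[r].mean(2)>190).sum(),(b[r].mean(2)>190).sum())
E
```

```text
t 16.75 turn [ 0.01 -0.01 -0.06] shift [-0.11 -0.02  1.35] pos [0.6613 0.2245 0.0839] F [-0.5 -0.6  5.4] w 0.0 gf 2.6 j [-0.13  0.73 -0.47  1.49  0.36  1.01 -0.55]
bright px before/after 0 0
bright px before/after 1167 0
```

Emit:
{"api": "drive_tool", "payload": {"targets": [[0,0,0,0,0,0,0],[0,0,0,0,0,0,0],[0,0,0,0,0,0,0],[0,0,0,0,0,0,0],[0,0,0,0,0,0,0]]}}

```text
clock: 17.35
position: [0.6613, 0.2245, 0.0839]
ee_rot: [2.067, 2.365, -0.002]
force: [-0.7, -1.2, 5.3]
width: 0.005
gripper_force: 2.6
```

Emit:
{"api": "drive_tool", "payload": {"targets": [[0,0,0,0,0,0.3,0],[0,0,0,0,0,0.6,0],[0,0,0,0,0,0.9,0],[0,0,0,0,0,1.2,0],[0,0,0,0,0,1.5,0]]}}

```text
clock: 17.85
position: [0.6613, 0.2254, 0.1443]
ee_rot: [-2.066, -2.366, -0.0]
force: [0.2, 0.7, 0.1]
width: -0.0
gripper_force: 0.0
```

Emit:
{"api": "drive_tool", "payload": {"targets": [[0,0,0,0,0,0.8,0],[0,0,0,0,0,1.6,0],[0,0,0,0,-0.5,2.4,0],[0,0,0,0,-1.2,3,0],[0,0,0,0,-2,3,0]]}}

```text
clock: 18.35
position: [0.6626, 0.1453, 0.2674]
ee_rot: [2.063, 2.365, 0.007]
force: [1.0, 0.7, -0.1]
width: 0.006
gripper_force: 0.0
```

Emit:
{"api": "drive_tool", "payload": {"targets": [[0,0,0,0,-1,0,0],[0,0,0,0,-2,0,0],[0,0,0,0,-3,0,0],[0,0,0,0,-4,0,0],[0,0,0,0,-4,0,0]]}}

```text
clock: 18.85
position: [0.6615, -0.0247, 0.2626]
ee_rot: [2.077, 2.353, -0.009]
force: [0.3, -0.7, -1.1]
width: 0.005
gripper_force: 0.0
```

```bash
python3 - <<'E'
from h import *
from cell import arm
go(PAD,RP)
ims=[]
for n,(x,y,w,h) in(('top',(80,160,180,135)),('side',(140,230,180,135))):
    d=arm.get_image(n);cv2.imwrite(f'pics/{n}9.png',d['pixels'][:,:,::-1]);ims.append(cv2.resize(d['pixels'][y:y+h,x:x+w,::-1],(400,300),interpolation=cv2.INTER_CUBIC))
f=[cv2.resize(cv2.imread(f'pics/{n}9.png'),(400,300),interpolation=cv2.INTER_AREA) for n in('top','side')]
cv2.imwrite('pics/c7.png',np.vstack([np.hstack(ims),np.hstack(f)]))
E
```

```text
t 18.85 turn [ 0.07 -0.02  0.05] shift [-0.11  6.21 -3.12] pos [ 0.6615 -0.0247  0.2626] F [ 0.3 -0.7 -1.1] w 0.005 gf 0.0 j [ 0.26  0.52 -0.49  1.39  0.25  1.29 -0.12]
```

View pics/c7.png

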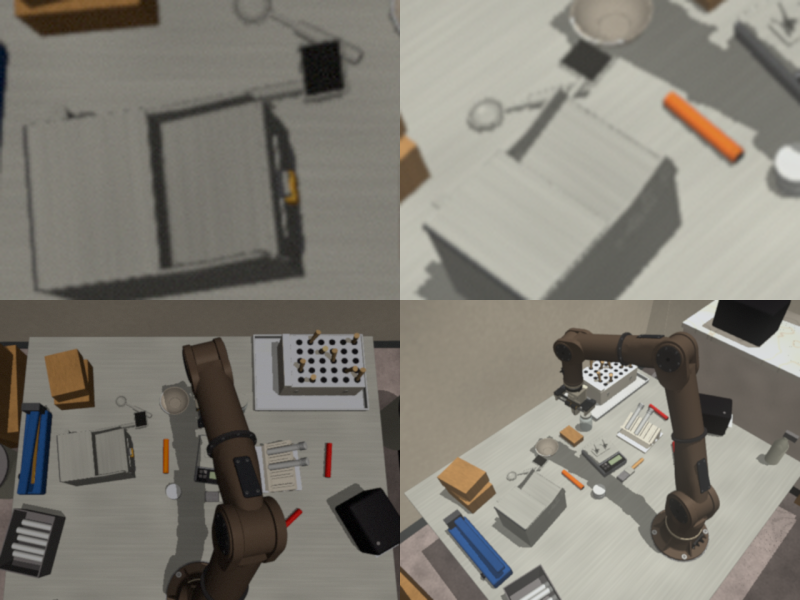

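The shelf is empty: no tube at the lid edge in the top inset (160,190) or the side inset (567,190). The lid is shut as at the start and the lever pad is back up at (322,68). The bystanders and capped tubes are in place and the arm touches nothing.

```bash
python3 -c "
from cell import arm
print(arm.sign_off())"
```

```text
the job is handed in; nothing more can be done
None
```

The uncapped tube was weighed on the scale cradle and rolled into the reject bin, the lid is shut with the lever back up, and I handed the job in at about 19 s of the 54 s allowed.

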